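# Gauge a ceramic half-shell with radius leaves

### The job

Check the half-round ceramic shell fixed in the middle of the bench: find the concave leaf that fits its outside curve and the convex leaf that fits its inside curve, and slide each up to it until it nests fully against the shell, with no gap and no rock. Slide the leaves flat on the bench, never lifting them off it, and leave the two fitting leaves nested; the two leaves that do not fit and everything else on the bench stay where they are.

Things in the scene. Friction and masses are not known exactly. Their poses are not given: they have to be found in the camera images.
- shell_small: fixed upright white ceramic half-round shell, outer radius 34 mm, inner 26, 45 tall; one of two sizes, the one with |y| < 0.1 m is the one to gauge, the other stands aside at the left (y > 0.4). Origin on the curve axis at bench height; x points out of the open side. Wall spans 80 deg either side of -x; at each end a 14 mm high screw lug (y +-28 to +-42, x -4 to 8 mm)
- shell_large: fixed upright white ceramic half-round shell, outer radius 44 mm, inner 36, 45 tall; one of two sizes, the one with |y| < 0.1 m is the one to gauge, the other stands aside at the left (y > 0.4). Origin on the curve axis at bench height; x points out of the open side. Wall spans 80 deg either side of -x; at each end a 14 mm high screw lug (y +-38 to +-52, x -4 to 8 mm)
- concave_small: loose flat aluminium leaf, 12 mm thick, about 0.2 kg. Origin on underside at the window middle, x to the working edge. Frame x +-28, y +-48 mm; through window x +-18, y +-38 mm: fingers put in it can hook and slide the leaf. Edge: concave arc radius 34 mm, 65 deg either side, bottom at x = 30 mm, in an 8 mm wide crescent with tips near x 50, y +-38. Fits the outside of shell_small
- convex_small: loose flat aluminium leaf, 12 mm thick, about 0.2 kg. Origin on underside at the window middle, x to the working edge. Frame x +-28, y +-48 mm; through window x +-18, y +-38 mm: fingers put in it can hook and slide the leaf. Edge: round convex nose, a disc of radius 26 mm centred at x = 58 mm on a 34 mm wide stem. Fits the inside of shell_small.
- concave_small_arc (a point): centre of the concave arc of concave_small, at x = 64 mm on its underside; lies on the shell axis when the leaf is nested
- convex_small_arc (a point): centre of the nose of convex_small, at x = 58 mm on its underside; lies on the shell axis when the leaf is nested
- concave_large: loose flat aluminium leaf, 12 mm thick, about 0.2 kg. Origin on underside at the window middle, x to the working edge. Frame x +-28, y +-48 mm; through window x +-18, y +-38 mm: fingers put in it can hook and slide the leaf. Edge: concave arc radius 44 mm, 65 deg either side, bottom at x = 30 mm, in an 8 mm wide crescent with tips near x 55, y +-47. Fits the outside of shell_large
- convex_large: loose flat aluminium leaf, 12 mm thick, about 0.2 kg. Origin on underside at the window middle, x to the working edge. Frame x +-28, y +-48 mm; through window x +-18, y +-38 mm: fingers put in it can hook and slide the leaf. Edge: round convex nose, a disc of radius 36 mm centred at x = 58 mm on a 34 mm wide stem. Fits the inside of shell_large.
- concave_large_arc (a point): centre of the concave arc of concave_large, at x = 74 mm on its underside; lies on the shell axis when the leaf is nested
- convex_large_arc (a point): centre of the nose of convex_large, at x = 58 mm on its underside; lies on the shell axis when the leaf is nested
- sleeve: short ceramic sleeve standing upright, 34 mm diameter, 45 tall; loose, origin under its centre
- insulator: small waisted ceramic spool standing upright, 30 mm diameter, 34 tall; loose, origin under its centre
- collar: ceramic collar lying flat, 32 mm diameter, 14 tall; loose, origin under its centre
- weight: steel knobbed weight standing upright, 32 mm diameter, 38 tall; loose, origin under its centre
- end_ring: ceramic ring lying flat, 38 mm diameter, 12 tall; loose, origin under its centre
- jar: small clear jar with white cap standing upright, 32 mm diameter, 40 tall; loose, origin under its centre

How it is judged:
At the end, for the whole second after the job is handed in: Both leaves of the size of the middle shell are nested: the arc centre of the concave leaf and the nose centre of the convex leaf each lie within 2.5 mm (horizontally) of the shell's axis. All four leaves lie flat on the bench (underside within 4 mm of it, tilt under 0.05 rad) and at rest (((horizontal distance between shell_small and concave_small_arc below 0.0025 m and horizontal distance between shell_small and convex_small_arc below 0.0025 m and world y of shell_small below 0.3 m) or (horizontal distance between shell_large and concave_large_arc below 0.0025 m and horizontal distance between shell_large and convex_large_arc below 0.0025 m and world y of shell_large below 0.3 m)) and height (world z) of each of concave_small, concave_large, convex_small, convex_large below 0.004 m and angle between each of concave_small, concave_large, convex_small, convex_large's own z axis and vertical below 0.05 rad and linear speed of each of concave_small, concave_large, convex_small, convex_large below 0.01 m/s); the robot touches nothing.
It fails at once if a leaf is lifted more than 15 mm off the bench (height (world z) of any of concave_small, concave_large, convex_small, convex_large above 0.015 m).
It fails at once if a leaf that does not fit the middle shell is moved more than 30 mm ((world y of shell_small below 0.3 m and distance of any of concave_large, convex_large from where it was at the start of the episode above 0.03 m) or (world y of shell_large below 0.3 m and distance of any of concave_small, convex_small from where it was at the start of the episode above 0.03 m)).
It fails at once if a bystander is moved more than 30 mm or, if upright, knocked over (distance of any of sleeve, insulator, collar, weight, end_ring, jar from where it was at the start of the episode above 0.03 m or angle between any of sleeve, insulator, collar, weight, end_ring, jar's own z axis and vertical above 0.5 rad).
It also fails if it takes over 53 s, if anything falls off the work surface, if the arm or the gripper's body presses on something with over 40 N, if the wrist force passes 120 N, or if a joint passes its speed limit or range.

### The arm

A 6-joint arm with a two-finger parallel gripper is mounted at the origin on the work surface. World frame = base frame: x ahead of the robot, y to its left, z up, the work surface at z = 0. Lengths are in m, angles in rad, forces in N, time in s.
With the tool pointing down it reaches from about 0.225 to 0.875 m from the base axis. Payload 3.4 kg.
Tool frame: the origin (TCP) lies between the finger pads; the fingertips stand 14 mm ahead of it and the grasp point (between the pads) lies 5 mm behind it; z points along the fingers, y is the direction in which the jaws open and shut (so a half turn about z gives the same grasp; the last joint's range is limited). The gripper opens to 85 mm and grips with 20 to 120 N. Pads are 22 mm wide; open, the fingers measure 114 mm over their backs; the gripper's body (76 mm by 85 mm) begins 54 mm behind the grasp point. The pads swing forward as they close: fully open they stand 13 mm farther back than shut.
Start: joints at [-1.283, 0.276, 1.505, -0, 1.361, -0.121], TCP at [0.229, -0.528, 0.245] pointing down, gripper open.
Joint ranges: [-2.89, 2.89], [-0.75, 2.08], [0.22, 2.7], [-1.18, 4.32], [0.11, 2.71], [-2.7, 2.7]. Speed limits (rad/s): [2.57, 2.57, 3.14, 3.14, 3.14, 3.14].

### API

Orientations are given as a unit quaternion [w, x, y, z].
In Python, from rig import manip, get_image, job gives the robot as it stands. The module is installed in compiled form; this text tells all that it offers.
- The arm moves only by the tool step_arm, never from a script. Its argument "moves" is one flat list of numbers, 5 for each row, row after row: the shift along the tool's x, y, z as a fraction of full scale, then the turn about the tool's z as a fraction of full scale, then the gripper's target within -1 to 1 (shut at 1, half-way at 0, fully open at -1). In form: [dx, dy, dz, twist, hand, dx, dy, dz, twist, hand, ...]. A call has 1 to 5 rows; each row is the pose to reach, as a shift and turn from the pose commanded when the call began, along the tool's axes at that moment, turning the shorter way round; what a row does not reach only later rows make up. Full scale, the value 1, is 500 mm for a shift and pi rad for a turn. A row lasts 1/10 s, in which the tool goes at most 50 mm and 8.59 degrees, less where a joint would pass 70% of its speed; a pose out of reach is approached as far as the arm can. A call with a number of a shift or a turn outside -1 to 1 is refused whole. A call with a gripper value outside its range is refused whole. The fingers move at their own pace and stop on an object; "force" is the grip in N (left out, the last holds). Time passes only in rows, so rows that repeat a pose let the fingers close. It gives the time, the measured TCP pose, the force and the opening at its end, in the units of the state.
- manip.get_state(): the state, without advancing time (a new reading comes with each control period).
- get_image(name): name is "scene" or "top" or "wrist"; returns a dict with "frame" (420x560x3 uint8, blue, green, red), "fx", "fy", "cx", "cy" (pixels), "k1" (the pictures are not rectified: a ray, as slopes to the right and down, at radius r is drawn at 1 + k1 r^2 times it, then the intrinsics apply), "rvec" (rotation vector, rad) and "tvec" (3), from world to camera coordinates, as OpenCV has them; the wrist camera has in their place "T_tool_cam" (4x4, takes a point from camera to tool coordinates, whose origin is the TCP and whose axes are the flange's). Camera axes: x right, y down, z forward; pixel columns grow to the right and rows downward; lengths in m; the calibration is good to about 2 mm. A picture is of the moment at which its call begins: read the wrist's pose just before it. There is no depth.
- job.sign_off(): hands the job in, once; it reports no verdict.
The state is a dict: "clock": time; "qpos": joint angles; "qd": joint speeds; "effort": joint torques, N m; "position": TCP position; "ee_rot": TCP orientation; "contact_force": force on the tool from outside, world axes, zero at the start; "moment": the same for the moment, N m; "width": finger opening in m.
Only numpy, scipy, OpenCV 4.12 (cv2) and the standard library are available. Lean on these libraries where they do the work, as an engineer would, in place of code of your own. Each camera call takes 0.05 s, during which the arm holds its last target. There are 200 camera calls.

## Working session

There is one attempt and no reset: what is moved stays moved. The work goes in short steps, Python scripts to look and compute and a tool call to move; the robot and the scene stay as the last step left them, time stands still between calls to the robot, and variables do not carry over. Pictures are saved under pics/ and viewed, about 8 in all and at most 12, crops included, and the job is handed in when it is done.

Besides the shell and the picture viewer there is one more tool, called after "Emit:" by a JSON object that holds its "method" and its "body". step_arm: Moves the arm, as the interface text tells. Its arguments: {"type":"object","properties":{"moves":{"type":"array","items":{"type":"number","minimum":-1,"maximum":1}},"force":{"type":"number"}},"required":["moves"]}

```bash
mkdir -p pics; cat > h.py <<'E'
import numpy as np, cv2
from rig import manip, get_image, job
def snap(name, fn):
    s=manip.get_state(); im=get_image(name); cv2.imwrite('pics/'+fn,im['frame'])
    import pickle; pickle.dump((s,im),open('pics/'+fn+'.pkl','wb')); return s,im
def cam(s,im):
    if 'rvec' in im:
        R=cv2.Rodrigues(np.array(im['rvec'],float))[0]; t=np.array(im['tvec'],float).ravel()
        return -R.T@t, R.T
    w,x,y,z=s['ee_rot']
    from scipy.spatial.transform import Rotation as Ro
    T=np.eye(4);T[:3,:3]=Ro.from_quat([x,y,z,w]).as_matrix();T[:3,3]=s['position']
    M=T@np.array(im['T_tool_cam']); return M[:3,3],M[:3,:3]
def ray(s,im,px,z):
    px=np.atleast_2d(np.array(px,float)); C,R=cam(s,im)
    K=np.array([[im['fx'],0,im['cx']],[0,im['fy'],im['cy']],[0,0,1]])
    n=cv2.undistortPoints(px.reshape(-1,1,2),K,np.array([im['k1'],0,0,0,0.])).reshape(-1,2)
    d=np.c_[n,np.ones(len(n))]@R.T
    return (C+d*((z-C[2])/d[:,2])[:,None])[:,:2]
def load(fn):
    import pickle; return pickle.load(open('pics/'+fn+'.pkl','rb'))
E
python3 - <<'E'
from h import *
s,im=snap('top','top1.png'); s2,im2=snap('scene','scene1.png')
print(s); print(cam(s,im),cam(s2,im2),im['fx'])
E
```

```text
{'clock': 0.0, 'qpos': array([-1.28299581e+00,  2.76589838e-01,  1.50618589e+00,  1.71153817e-05,
        1.36069194e+00, -1.20998355e-01]), 'qd': array([ 9.43531396e-04,  1.13498972e-04, -2.58873641e-04, -7.21039346e-04,
       -9.47084575e-04,  5.28697392e-05]), 'effort': array([-1.08752061e-03, -4.16767645e+01, -2.45801532e+01, -5.85207249e-05,
        1.11244130e-02,  3.23514587e-05]), 'position': array([ 0.22841764, -0.52711041,  0.24442161]), 'ee_rot': array([-9.34943910e-04,  9.79182997e-01,  2.02977288e-01, -6.97596179e-05]), 'contact_force': array([ 0.10395299, -0.31526414, -1.38008799]), 'moment': array([-0.05182418, -0.01009705,  0.04598523]), 'width': 0.08552739276175017}
(array([0.37672326, 0.03790495, 1.21111662]), array([[-0.02615548, -0.98928501,  0.14363519],
       [-0.99962151,  0.02710897,  0.00468494],
       [-0.00852855, -0.14345829, -0.98961962]])) (array([ 1.094618  , -0.30595596,  0.83886685]), array([[ 0.56881565,  0.61490188, -0.54620915],
       [ 0.82233106, -0.43718306,  0.36420131],
       [-0.01484532, -0.65632816, -0.75432948]])) 411.8903669179438
```

View pics/top1.png

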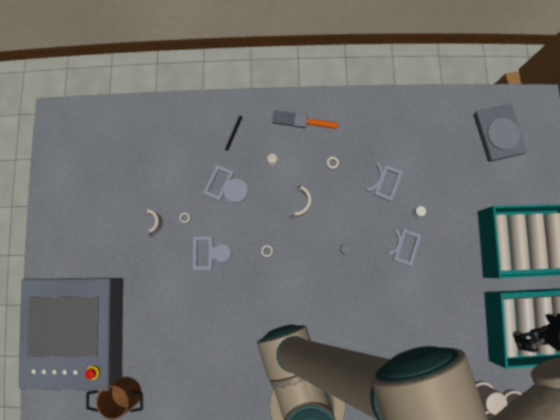

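View pics/scene1.png

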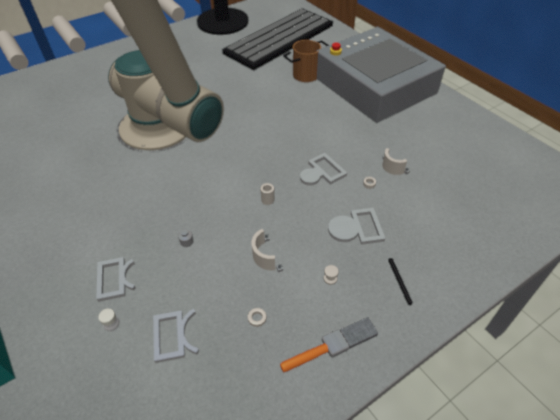

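The top view shows the middle shell at about (302,202), opening left (+y). The concave leaves are at about (385,181) and (405,246), and the convex ones at (228,185) and (212,252). The small shell candidate stands at (153,221). Next I measure all of these.

```bash
python3 - <<'E'
from h import *
s,im=load('top1.png'); f=im['frame']
c=f[90:290,130:440]; cv2.imwrite('pics/crop1.png',cv2.resize(c,None,fx=2.5,fy=2.5,interpolation=cv2.INTER_CUBIC))
hsv=cv2.cvtColor(f,cv2.COLOR_BGR2HSV)
for p in [(300,190),(306,203),(235,190),(209,181),(379,190),(340,200),(250,220),(152,213)]: print(p,f[p[1],p[0]],hsv[p[1],p[0]])
E
```

```text
(300, 190) [86 88 91] [12 14 91]
(306, 203) [121 119 118] [110   6 121]
(235, 190) [150 138 134] [113  27 150]
(209, 181) [143 132 129] [114  25 143]
(379, 190) [135 125 122] [113  25 135]
(340, 200) [120 116 113] [107  15 120]
(250, 220) [118 114 111] [107  15 118]
(152, 213) [149 160 171] [ 15  33 171]
```

View pics/crop1.png

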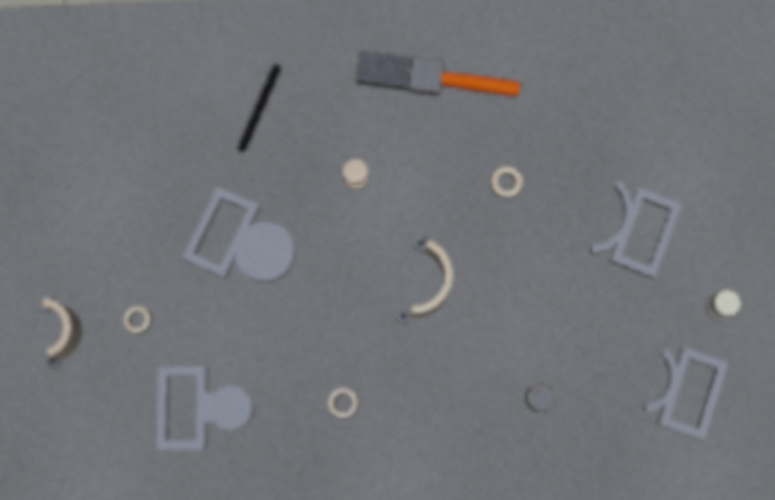

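```bash
cat >> h.py <<'E'
def masks(f):
    h=cv2.cvtColor(f,cv2.COLOR_BGR2HSV)
    alu=((f[...,0].astype(int)-f[...,2]>9)&(h[...,2]>124)&(h[...,1]<60)).astype(np.uint8)
    cer=((f[...,2].astype(int)-f[...,0]>6)&(h[...,2]>125)).astype(np.uint8)
    return alu,cer
def circ(P):
    A=np.c_[2*P,np.ones(len(P))]; x=np.linalg.lstsq(A,(P**2).sum(1),rcond=None)[0]
    r=np.sqrt(x[2]+x[0]**2+x[1]**2); return x[:2],r,np.abs(np.hypot(*(P-x[:2]).T)-r)
E
python3 - <<'E'
from h import *
s,im=load('top1.png'); alu,cer=masks(im['frame'])
roi=np.zeros_like(alu); roi[150:280,130:440]=1
for nm,m,z in(('alu',alu,.012),('cer',cer,.045)):
    cs,hi=cv2.findContours(m*roi,cv2.RETR_CCOMP,cv2.CHAIN_APPROX_NONE)
    for c,h in zip(cs,hi[0]):
        if cv2.contourArea(c)<40: continue
        (x,y),(w,hh),a=cv2.minAreaRect(c); P=ray(s,im,c.reshape(-1,2),z)
        # metric minAreaRect
        R=cv2.minAreaRect((P*1000).astype(np.float32))
        print(nm,'hole' if h[3]>=0 else 'outer',(round(x),round(y)),np.round(R[0],1),np.round(R[1],1),round(R[2],1))
        if nm=='cer' and len(c)>40: print('  circ',circ(P)[:2])
E
```

```text
alu outer (211, 253) [437.4 268. ] [112.6  99.1] 88.8
alu hole (202, 252) [439.3 295.4] [38.3 79.2] 89.9
alu outer (404, 246) [ 443.  -297.1] [78.2 99. ] 69.8
alu hole (408, 247) [ 439.2 -306.7] [39.8 79.2] 68.0
alu outer (227, 187) [634.1 218.6] [122.1  98.7] 63.6
alu hole (218, 182) [648.8 247.5] [40.9 80.3] 63.6
alu outer (384, 181) [ 638.4 -251. ] [84.5 97.9] 66.9
alu hole (389, 182) [ 634.  -262.6] [40.1 80.5] 67.5
cer outer (184, 217) [539.7 338.5] [27.2 28.3] 44.4
cer outer (153, 220) [534.4 430.2] [63.1 29.6] 7.3
  circ (array([0.53275394, 0.44547926]), np.float64(0.027605127560925754))
cer outer (420, 210) [ 541.2 -340.2] [21.8 27.4] 16.5
cer outer (304, 201) [576.7  -6.2] [38.6 84.8] 75.0
  circ (array([0.58192837, 0.01554875]), np.float64(0.0385978756002281))
cer outer (332, 162) [689.8 -93.1] [35.6 33.8] 42.2
cer outer (272, 159) [704.5  83.8] [26.3 36.2] 88.7
```

The middle shell is the large one: axis near (0.582, 0.015), opening at about 75°, radius matching 44/36. The fitting leaves are therefore concave_large at (0.634, -0.263), heading about 67.5°, and convex_large at (0.649, 0.2475), heading about 243.6°. I'll pinch each leaf's rear frame bar and slide it. First I go above concave_large.

Emit:
{"method": "step_arm", "body": {"moves": [0.922, -0.131, 0.1, 0.255, -0.4, 0.922, -0.131, 0.1, 0.255, -0.4, 0.922, -0.131, 0.1, 0.255, -0.4, 0.922, -0.131, 0.1, 0.255, -0.4, 0.922, -0.131, 0.1, 0.255, -0.4], "force": 25}}

```text
clock: 0.6
position: [0.4271, -0.406, 0.2199]
ee_rot: [-0.0, 0.989, -0.147, -0.0]
contact_force: [0.4, -1.1, -0.3]
width: 0.0598
```

```bash
cat >> h.py <<'E'
def tx():
    w,x,y,z=manip.get_state()['ee_rot']; return 2*np.degrees(np.arctan2(y,x))
def goto(x,y,z,a):
    """fractions for step_arm to reach TCP (x,y,z) with tool x at world angle a deg"""
    s=manip.get_state(); t=np.radians(tx()); d=np.array([x,y,z])-s['position']
    dx=d[0]*np.cos(t)+d[1]*np.sin(t); dy=d[0]*np.sin(t)-d[1]*np.cos(t)
    tw=-((a-np.degrees(t)+180)%360-180)
    print('goto',np.round([dx/.5,dy/.5,-d[2]/.5,tw/180],4),'|',np.round(s['position'],4),round(np.degrees(t)%360,1),'w',round(s['width'],4),'F',np.round(s['contact_force'],1),'t',round(s['clock'],2))
E
python3 -c "
from h import *
goto(.625,-.284,.17,-22.5)"
```

```text
goto [ 0.3078 -0.3486  0.0999  0.0311] | [ 0.4271 -0.406   0.2199] 343.1 w 0.0598 F [ 0.4 -1.1 -0.3] t 0.6
```

Emit:
{"method": "step_arm", "body": {"moves": [0.308, -0.349, 0.1, 0.031, -0.4, 0.308, -0.349, 0.1, 0.031, -0.4, 0.308, -0.349, 0.1, 0.031, -0.4, 0.308, -0.349, 0.1, 0.031, -0.4, 0.308, -0.349, 0.1, 0.031, -0.4]}}

```text
clock: 1.1
position: [0.6252, -0.2815, 0.169]
ee_rot: [-0.001, 0.982, -0.191, -0.0]
contact_force: [1.4, -0.5, -0.2]
width: 0.0597
```

```bash
python3 -c "
from h import *
s,im=snap('wrist','w1.png'); print(cam(s,im),im['fx'],im['cx'],im['k1'])
goto(.625,-.284,.17,-22.5)"
```

```text
(array([ 0.68800033, -0.30748369,  0.29792977]), array([[-0.37526396, -0.89212637, -0.25157009],
       [-0.92691586,  0.36059603,  0.10391097],
       [-0.00198654,  0.27217835, -0.96224477]])) 290.6869094675394 278.87837467594176 -0.0065260961432221576
goto [-0.0039  0.0147 -0.0053  0.0033] | [ 0.6295 -0.2779  0.1673] 338.1 w 0.0595 F [ 4.7  1.7 -1.2] t 1.15
```

View pics/w1.png

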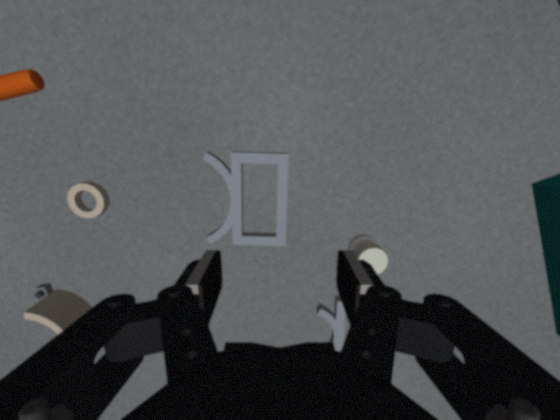

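The wrist view shows concave_large with its window at about (260,200), clear of the fingers, and part of the shell at lower left. I take a settled image and measure it.

```bash
cat >> h.py <<'E'
def holes(s,im,z=.012,amin=300,v=None,lug=10):
    f=cv2.GaussianBlur(im['frame'],(3,3),0).astype(int); m=((f[...,0]-f[...,2]>lug)&(f.max(2)>(v or 95))).astype(np.uint8)
    cs,hi=cv2.findContours(m,cv2.RETR_CCOMP,cv2.CHAIN_APPROX_NONE); out=[]
    for c,h in zip(cs,hi[0]):
        if cv2.contourArea(c)<amin or h[3]<0: continue
        R=cv2.minAreaRect((ray(s,im,c.reshape(-1,2),z)*1000).astype(np.float32)); o=cs[h[3]]
        Ro=cv2.minAreaRect((ray(s,im,o.reshape(-1,2),z)*1000).astype(np.float32))
        print('hole px',np.round(c.reshape(-1,2).mean(0)),'ctr',np.round(R[0],1),np.round(R[1],1),round(R[2],1),'| outer',np.round(Ro[0],1),np.round(Ro[1],1),round(Ro[2],1)); out.append(R)
    return out
E
python3 -c "
from h import *
s,im=load('w1.png'); f=im['frame']
for p in [(237,200),(260,200),(283,200),(330,100)]: print(f[p[1],p[0]])
for q in range(2):
    if q: s,im=snap('wrist','w2.png')
    holes(s,im)
goto(.625,-.284,.17,-22.5)"
```

```text
[137 127 121]
[106 105 101]
[139 128 123]
[106 105 102]
hole px [259. 199.] ctr [ 629.7 -261.7] [38.7 78.5] 65.9 | outer [ 635.2 -249.8] [82.4 95.9] 66.1
hole px [265. 203.] ctr [ 629.9 -261.6] [38.9 79.2] 67.3 | outer [ 635.2 -249.9] [82.8 95.8] 67.2
goto [ 0.0004  0.0086 -0.0044  0.0036] | [ 0.6264 -0.2799  0.1678] 338.2 w 0.0595 F [-1.5  0.3 -0.9] t 1.2
```

Emit:
{"method": "step_arm", "body": {"moves": [0, 0.013, 0.12, 0.005, 0.15, 0, 0.013, 0.22, 0.005, 0.15, 0, 0.013, 0.22, 0.005, 0.15, 0, 0.013, 0.22, 0.005, 0.15, 0, 0.013, 0.22, 0.005, 0.15]}}

```text
clock: 1.7
position: [0.6219, -0.2911, 0.0626]
ee_rot: [0.001, 0.98, -0.2, 0.002]
contact_force: [0.4, -0.5, 1.1]
width: 0.0363
```

```bash
python3 -c "
from h import *
goto(.621,-.2828,.018,-22.7)"
```

```text
goto [-0.0081 -0.0146  0.0891 -0.002 ] | [ 0.6219 -0.2911  0.0626] 336.9 w 0.0363 F [ 0.4 -0.5  1.1] t 1.7
```

Emit:
{"method": "step_arm", "body": {"moves": [-0.008, -0.015, 0.04, -0.002, 0.15, -0.008, -0.015, 0.04, -0.002, 0.15, -0.008, -0.015, 0.04, -0.002, 0.15, -0.008, -0.015, 0.04, -0.002, 0.15]}}

```text
clock: 2.1
position: [0.6213, -0.2824, 0.0427]
ee_rot: [0.001, 0.98, -0.197, 0.002]
contact_force: [0.1, -0.5, -0.9]
width: 0.0364
```

```bash
python3 -c "
from h import *
goto(.621,-.2828,.018,-22.7)"
```

```text
goto [-0.0002  0.0009  0.0494  0.0002] | [ 0.6213 -0.2824  0.0427] 337.3 w 0.0364 F [ 0.1 -0.5 -0.9] t 2.1
```

Emit:
{"method": "step_arm", "body": {"moves": [0, 0.001, 0.049, 0, 0.15, 0, 0.001, 0.049, 0, 0.15, 0, 0.001, 0.049, 0, 0.15]}}

```text
clock: 2.4
position: [0.6199, -0.2822, 0.0165]
ee_rot: [0.0, 0.98, -0.197, 0.0]
contact_force: [0.6, -0.3, 0.5]
width: 0.0361
```

Emit:
{"method": "step_arm", "body": {"moves": [0, 0, 0, 0, 0.7, 0, 0, 0, 0, 1, 0, 0, 0, 0, 1, 0, 0, 0, 0, 1, 0, 0, 0, 0, 1], "force": 25}}

```text
clock: 2.9
position: [0.6207, -0.2824, 0.0172]
ee_rot: [0.0, 0.981, -0.196, 0.001]
contact_force: [-0.2, -0.5, 6.2]
width: 0.0089
```

```bash
python3 -c "
from h import *
s,im=snap('wrist','w3.png'); holes(s,im)
goto(.621,-.2828,.018,-22.7)"
```

```text
goto [ 0.0008  0.0004 -0.0015  0.0002] | [ 0.6207 -0.2825  0.0173] 337.3 w 0.0095 F [ 0.  -0.8  6.2] t 2.95
```

View pics/w3.png

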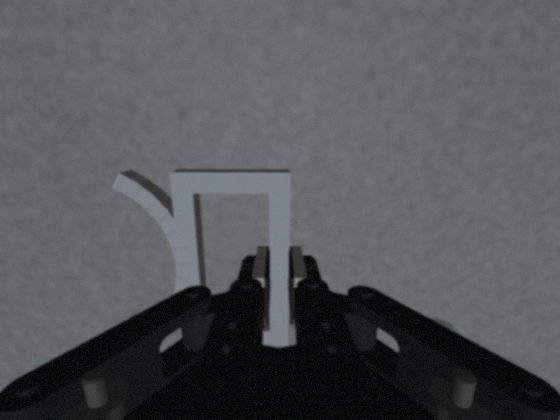

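The bar is gripped at 9.5 mm. The far frame side is visible, with corners at about (172,172) and (291,172). I compute the leaf's offset in the hand, then the path.

```bash
python3 -c "
from h import *
s,im=load('w3.png')
f=im['frame'][...,0].astype(int)
print(f[163:198:1,230]); print(f[182,165:182],f[182,283:298])
P=ray(s,im,[(172.5,172.5),(291,172.5),(270,194)],.012); print(P, s['position'],np.hypot(*(P[0]-P[1])))
u=np.array([np.cos(np.radians(-22.7)),np.sin(np.radians(-22.7))]); v=np.array([np.cos(np.radians(67.3)),np.sin(np.radians(67.3))])
for p in P: print((p-s['position'][:2])@u,(p-s['position'][:2])@v)
# shell closer look from w2
s,im=load('w2.png'); f=im['frame']; a,c=masks(f)
"
```

```text
[114 113 112 112 112 100  77  61  73 105 132 140 140 140 144 138 140 141
 143 143 138 140 141 143 141 142 142 146 140 139 131 120 116 110 110]
[109 111 108 113 116 129 131 140 138 140 140 139 140 141 138 142 141] [142 142 140 140 140 140 138 126 117 113 107 110 112 113 112]
[[ 0.68414361 -0.25572007]
 [ 0.66297285 -0.3064144 ]
 [ 0.65735776 -0.29344101]] [ 0.62065972 -0.28243692  0.01724373] 0.05493738576298414
0.048256116910724095 0.04914613271345841
0.048288535821121685 -0.00579124348421944
0.03810188883748532 0.004010305491866797
```

```bash
cat > shell.py <<'E'
from h import *
from scipy.optimize import least_squares
def edges(s,im,c0):
    """subpixel ceramic edge of middle shell top rim, in world at z=.045"""
    f=cv2.resize(im['frame'],None,fx=4,fy=4,interpolation=cv2.INTER_CUBIC).astype(int)
    return f
for fn in ('top1.png','scene1.png'):
    s,im=load(fn); C,_=cam(s,im); c=np.array([.582,.0155])
    f=cv2.resize(im['frame'],None,fx=4,fy=4,interpolation=cv2.INTER_CUBIC).astype(int)
    m=((f[...,2]-f[...,0]>3)&(f.max(2)>140)).astype(np.uint8)
    cs,_=cv2.findContours(m,cv2.RETR_LIST,cv2.CHAIN_APPROX_NONE)
    best=None
    for k in cs:
        if cv2.contourArea(k)<600: continue
        P=ray(s,im,(k.reshape(-1,2)+.5)/4-.5,.045)
        if np.hypot(*(P.mean(0)-[.577,-.006]))<.03: best=P
    P=best; away=(c-C[:2])/np.hypot(*(c-C[:2]))
    for it in range(4):
        d=P-c; r=np.hypot(*d.T); u=d/r[:,None]; ang=np.degrees(np.arctan2(d[:,1],d[:,0]))%360
        inr=(ang>185)&(ang<325)
        so=inr&(r>.040)&(u@away>.0); si=inr&(r<=.040)&(u@away<0.)
        Q=np.r_[P[so],P[si]]; R=np.r_[np.full(so.sum(),.044),np.full(si.sum(),.036)]
        o=least_squares(lambda q:np.hypot(*(Q-q).T)-R,c,loss='soft_l1',f_scale=.001); c=o.x
    e=np.hypot(*(Q-c).T)-R; print(fn,np.round(c*1000,1),so.sum(),si.sum(),'res mm',np.round(e[:so.sum()].mean()*1e3,2),np.round(e[so.sum():].mean()*1e3,2),np.round(e.std()*1e3,2))
    d=P-c; ang=np.degrees(np.arctan2(d[:,1],d[:,0]))%360; print(' wall angles',np.round([ang.min(),ang.max()],1), 'open dir',(ang.min()+ang.max())/2-180)
E
python3 shell.py
```

```text
top1.png [584.   17.9] 58 59 res mm 0.2 -0.17 0.51
 wall angles [173.7 335.7] open dir 74.73575943146767
scene1.png [576.4  18. ] 56 83 res mm 0.29 -0.13 0.53
 wall angles [172.3 338.1] open dir 75.21122382621328
```

```bash
python3 -c "
from h import *
for fn in ('scene1.png','top1.png'):
    s,im=load(fn); print(fn); holes(s,im,v=124,amin=100)
    im=dict(im); im['frame']=cv2.resize(im['frame'],None,fx=4,fy=4,interpolation=cv2.INTER_CUBIC)
    for k in('fx','fy'): im[k]=im[k]*4
    for k in('cx','cy'): im[k]=(im[k]+.5)*4-.5
    holes(s,im,v=124,amin=1600)
"
```

```text
scene1.png
top1.png
hole px [202. 253.] ctr [439.2 295.4] [38.3 79.1] 89.9 | outer [437.3 267.6] [111.7  99.1] 88.8
hole px [407. 247.] ctr [ 438.9 -306.6] [40.8 79.6] 68.9 | outer [ 443.1 -296.9] [77.  98.9] 69.0
hole px [217. 182.] ctr [648.7 247.5] [41.  80.5] 63.6 | outer [633.6 218.2] [123.4  98.2] 63.7
hole px [388. 182.] ctr [ 633.8 -262.2] [39.6 80.9] 66.7 | outer [ 638.7 -250.4] [83.5 97.7] 66.6
hole px [ 808. 1013.] ctr [439.3 294.6] [37.4 76.7] 89.9 | outer [438.1 267.2] [113.1  99.8] 89.5
hole px [1631.  989.] ctr [ 439.1 -306. ] [37.4 77.3] 68.5 | outer [ 442.9 -296.8] [78.3 98.9] 69.3
hole px [872. 730.] ctr [648.3 247.4] [37.8 77.5] 63.6 | outer [634.  217.9] [123.8  98.9] 64.2
hole px [1555.  730.] ctr [ 633.2 -262.2] [37.7 78.1] 66.5 | outer [ 638.6 -250.6] [84.7 98.1] 66.5
```

Emit:
{"method": "step_arm", "body": {"moves": [-0.05, -0.04, -0.001, -0.008, 1, -0.11, -0.09, -0.001, -0.016, 1, -0.17, -0.14, -0.001, -0.025, 1, -0.23, -0.19, -0.001, -0.034, 1, -0.265, -0.213, -0.001, -0.043, 1]}}

```text
clock: 3.45
position: [0.5384, -0.131, 0.0173]
ee_rot: [0.0, 0.992, -0.129, 0.001]
contact_force: [0.7, -3.6, 1.6]
width: 0.0092
```

Emit:
{"method": "step_arm", "body": {"moves": [0, 0, 0, 0, 1, 0, 0, 0, 0, 1]}}

```text
clock: 3.65
position: [0.5367, -0.1296, 0.0172]
ee_rot: [-0.002, 0.992, -0.13, -0.002]
contact_force: [-3.6, 8.5, 11.3]
width: 0.0087
```

```bash
python3 -c "
from h import *
s,im=snap('wrist','w4.png');s2,im2=snap('scene','scene2.png'); snap('top','top2.png')
goto(.5394,-.1332,.0178,-15); goto(.5549,-.0752,.0178,-15)
f=im['frame'][...,0].astype(int); print(f[163:183,230])
holes(s2,im2,v=110,amin=50)
"
```

```text
goto [ 0.0069  0.0053 -0.0012  0.0001] | [ 0.5367 -0.1297  0.0172] 345.0 w 0.0091 F [-3.2  8.6 10.7] t 3.8
goto [ 6.800e-03 -1.148e-01 -1.200e-03  1.000e-04] | [ 0.5367 -0.1297  0.0172] 345.0 w 0.0091 F [-3.2  8.6 10.7] t 3.8
[111 111 113 112 110 101  81  61  64  90 126 140 142 141 145 142 143 141
 142 141]
```

View pics/scene2.png

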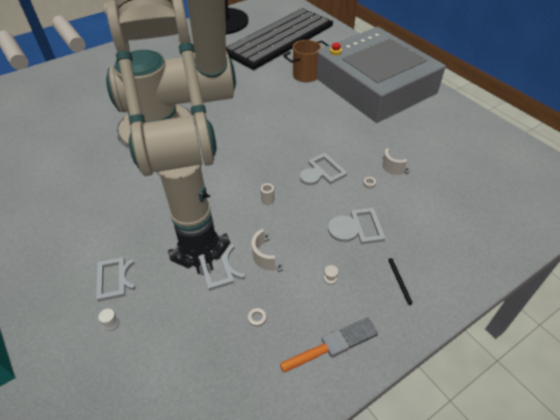

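The scene shows the leaf about 60 mm short of the shell, and the weight (earlier at 186,238) hidden behind the gripper. I compute the weight's position and the clearance.

```bash
python3 -c "
from h import *
s,im=load('scene1.png'); print(ray(s,im,[(186,238)],.02))
s,im=load('top1.png'); print(ray(s,im,[(345.5,249)],.03))
s,im=load('top2.png'); cv2.imwrite('pics/c2.png',cv2.resize(im['frame'][130:290,260:440],None,fx=4,fy=4,interpolation=cv2.INTER_CUBIC))
"
```

```text
[[ 0.44077328 -0.12562991]]
[[ 0.43741708 -0.12195402]]
```

View pics/c2.png

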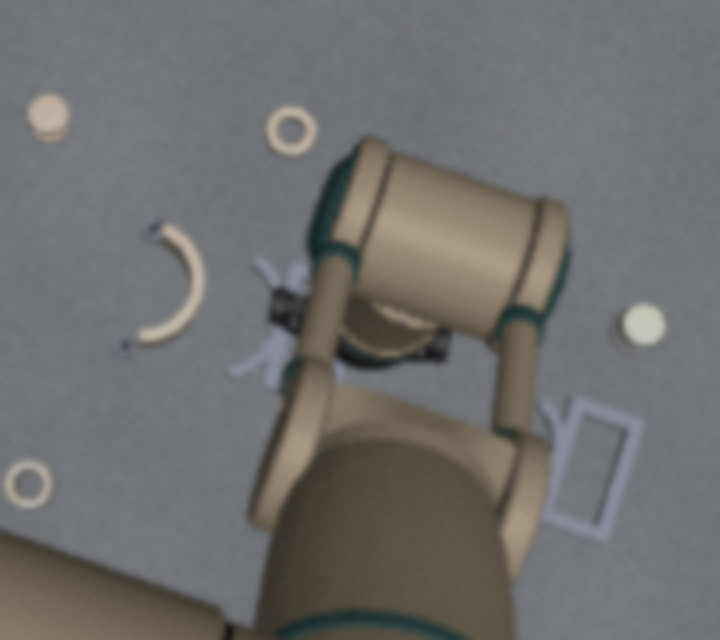

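The weight is about 98 mm from the tool, so it is clear, and the leaf's mouth faces the shell. I raise the hand slightly to ease the bench pressure, align sideways and advance.

Emit:
{"method": "step_arm", "body": {"moves": [0.007, 0, -0.002, 0, 1, 0.007, -0.02, -0.002, 0, 1, 0.007, -0.05, -0.002, 0, 1, 0.007, -0.08, -0.002, 0, 1, 0.007, -0.08, -0.002, 0, 1]}}

```text
clock: 4.3
position: [0.5529, -0.0923, 0.0173]
ee_rot: [-0.001, 0.992, -0.129, 0.0]
contact_force: [-0.3, 1.4, 0.1]
width: 0.0093
```

```bash
python3 -c "
from h import *
goto(.5549,-.0752,.0178,-15)"
```

```text
goto [-0.0049 -0.0341 -0.0011  0.001 ] | [ 0.5529 -0.0923  0.0173] 345.2 w 0.0093 F [-0.3  1.4  0.1] t 4.3
```

Emit:
{"method": "step_arm", "body": {"moves": [-0.005, -0.01, 0, 0, 1, -0.005, -0.018, 0, 0, 1, -0.005, -0.026, 0, 0, 1, -0.005, -0.03, 0, 0, 1]}}

```text
clock: 4.7
position: [0.5536, -0.0794, 0.0174]
ee_rot: [-0.0, 0.992, -0.13, -0.0]
contact_force: [-0.2, -0.8, -1.0]
width: 0.0091
```

```bash
python3 -c "
from h import *
goto(.5549,-.0752,.0178,-15)"
```

```text
goto [ 0.0003 -0.0088 -0.0009  0.0004] | [ 0.5536 -0.0794  0.0174] 345.1 w 0.0091 F [-0.2 -0.8 -1. ] t 4.7
```

Free of contact so far, with 4 mm to go. I advance in small rows to find contact.

Emit:
{"method": "step_arm", "body": {"moves": [0, -0.004, 0, 0, 1, 0, -0.006, 0, 0, 1, 0, -0.008, 0, 0, 1, 0, -0.008, 0, 0, 1]}}

```text
clock: 5.1
position: [0.5547, -0.0759, 0.0174]
ee_rot: [0.0, 0.992, -0.13, -0.0]
contact_force: [1.0, -0.4, -1.4]
width: 0.0092
```

Emit:
{"method": "step_arm", "body": {"moves": [0, -0.003, 0, 0, 1, 0, -0.006, 0, 0, 1, 0, -0.006, 0, 0, 1]}}

```text
clock: 5.4
position: [0.555, -0.0754, 0.0175]
ee_rot: [0.002, 0.992, -0.129, -0.0]
contact_force: [-2.8, -9.0, -1.9]
width: 0.0089
```

```bash
python3 -c "
from h import *
goto(.5549,-.0752,.0178,-15)"
```

```text
goto [-0.0002 -0.0004 -0.0007  0.0013] | [ 0.555  -0.0754  0.0175] 345.2 w 0.0089 F [-2.8 -9.  -1.9] t 5.4
```

Contact came at TCP (0.555, -0.0755), which puts the arc centre at (0.580, 0.018), matching the estimated axis. The force is axial, at about 253°. I press a little more, relax, and probe sideways for rock.

Emit:
{"method": "step_arm", "body": {"moves": [0, -0.004, 0, 0, 1, 0, -0.004, 0, 0, 1, 0, -0.004, 0, 0, 1]}}

```text
clock: 5.7
position: [0.555, -0.0753, 0.0175]
ee_rot: [0.004, 0.992, -0.128, -0.001]
contact_force: [-4.4, -14.5, -2.4]
width: 0.0092
```

Emit:
{"method": "step_arm", "body": {"moves": [0.006, 0, 0, 0, 1, 0.006, 0, 0, 0, 1, 0.006, 0, 0, 0, 1]}}

```text
clock: 6.0
position: [0.5554, -0.0754, 0.0172]
ee_rot: [0.003, 0.992, -0.128, -0.003]
contact_force: [-8.4, -13.9, 1.6]
width: 0.0091
```

Emit:
{"method": "step_arm", "body": {"moves": [-0.012, 0, 0, 0, 1, -0.012, 0, 0, 0, 1, -0.012, 0, 0, 0, 1]}}

```text
clock: 6.3
position: [0.5539, -0.075, 0.0179]
ee_rot: [0.004, 0.992, -0.129, 0.001]
contact_force: [-1.7, -14.8, -2.4]
width: 0.0094
```

Emit:
{"method": "step_arm", "body": {"moves": [0.006, 0, 0, 0, 1, 0.006, 0, 0, 0, 1]}}

```text
clock: 6.5
position: [0.5544, -0.0751, 0.0174]
ee_rot: [0.004, 0.992, -0.128, -0.001]
contact_force: [-5.2, -14.7, -0.6]
width: 0.009
```

Nested: ±3 mm of sideways command moves it by less than 1 mm. I relax most of the preload, open and lift away.

Emit:
{"method": "step_arm", "body": {"moves": [0, 0.008, 0, 0, 1, 0, 0.009, 0, 0, 1, 0, 0.009, 0, 0, 0.15, 0, 0.009, 0, 0, 0.15, 0, 0.009, 0, 0, 0.15]}}

```text
clock: 7.0
position: [0.5554, -0.0749, 0.0177]
ee_rot: [-0.0, 0.992, -0.13, 0.0]
contact_force: [0.1, -0.2, 0.8]
width: 0.0365
```

Emit:
{"method": "step_arm", "body": {"moves": [0, 0, -0.04, 0, 0.15, 0, 0, -0.14, 0, 0.15, 0, 0, -0.24, 0, 0.15, 0, 0, -0.34, 0, 0.15, 0, 0, -0.44, 0, 0.15]}}

```text
clock: 7.5
position: [0.5547, -0.0747, 0.2398]
ee_rot: [-0.0, 0.992, -0.13, 0.0]
contact_force: [1.5, -0.3, -0.7]
width: 0.0364
```

Emit:
{"method": "step_arm", "body": {"moves": [0, -0.1, 0, 0, 0.15, 0, -0.2, 0, 0, 0.15, 0, -0.2, 0, 0, 0.15, 0, -0.2, 0, 0, 0.15, 0, -0.2, 0, 0, 0.15]}}

```text
clock: 8.0
position: [0.5803, 0.0209, 0.2372]
ee_rot: [0.0, 0.992, -0.13, -0.0]
contact_force: [0.1, 0.8, -0.3]
width: 0.0363
```

```bash
python3 -c "
from h import *
s,im=snap('wrist','w5.png'); holes(s,im)
goto(.6593,.268,.1,153.6)"
```

```text
hole px [341. 184.] ctr [561.3 -53.6] [39.3 77.6] 75.1 | outer [564.1 -40.9] [82.1 95.2] 75.1
goto [ 0.0248 -0.519   0.2744 -0.9365] | [0.5803 0.0205 0.2372] 345.0 w 0.0364 F [ 0.8 -0.1 -0.2] t 8.05
```

View pics/w5.png

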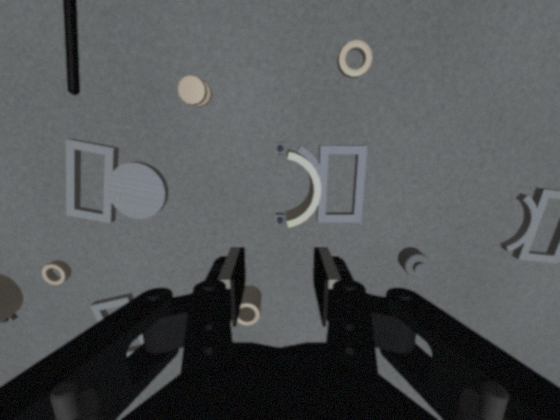

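The picture shows the concave leaf tight against the shell, with its window at (341,184) and no visible gap. The convex_large window is at about (88,180). I fly there and turn.

Emit:
{"method": "step_arm", "body": {"moves": [0.027, -0.45, 0.05, -0.9365, 0.15, 0.027, -0.45, 0.05, -0.9365, 0.15, 0.027, -0.45, 0.05, -0.9365, 0.15, 0.027, -0.45, 0.05, -0.9365, 0.15, 0.027, -0.45, 0.05, -0.9365, 0.15]}}

```text
clock: 8.55
position: [0.6525, 0.2374, 0.2113]
ee_rot: [-0.001, 0.969, 0.245, -0.0]
contact_force: [0.1, -0.2, -0.1]
width: 0.0365
```

Emit:
{"method": "step_arm", "body": {"moves": [0, 0, 0, -0.69, 0.15, 0, 0, 0, -0.69, 0.15, 0, 0, 0, -0.69, 0.15, 0, 0, 0, -0.69, 0.15, 0, 0, 0, -0.69, 0.15]}}

```text
clock: 9.05
position: [0.652, 0.2335, 0.2121]
ee_rot: [0.0, 0.813, 0.582, -0.0]
contact_force: [-0.3, 0.6, -0.5]
width: 0.0361
```

Emit:
{"method": "step_arm", "body": {"moves": [0, 0, 0, -0.45, 0.15, 0, 0, 0, -0.45, 0.15, 0, 0, 0, -0.45, 0.15, 0, 0, 0, -0.45, 0.15, 0, 0, 0, -0.45, 0.15]}}

```text
clock: 9.55
position: [0.652, 0.2334, 0.2121]
ee_rot: [-0.0, 0.543, 0.84, -0.0]
contact_force: [-0.1, -0.3, 0.5]
width: 0.0364
```

```bash
python3 -c "
from h import *
goto(.655,.2686,.17,153.6)"
```

```text
goto [ 0.0617  0.0343  0.0843 -0.2188] | [0.652  0.2334 0.2121] 114.2 w 0.0364 F [-0.1 -0.3  0.5] t 9.55
```

Emit:
{"method": "step_arm", "body": {"moves": [0.062, 0.034, 0.084, -0.219, 0.15, 0.062, 0.034, 0.084, -0.219, 0.15, 0.062, 0.034, 0.084, -0.219, 0.15, 0.062, 0.034, 0.084, -0.219, 0.15, 0.062, 0.034, 0.084, -0.219, 0.15]}}

```text
clock: 10.05
position: [0.655, 0.2688, 0.1699]
ee_rot: [-0.0, 0.229, 0.974, -0.0]
contact_force: [0.5, 0.3, -0.3]
width: 0.0364
```

Emit:
{"method": "step_arm", "body": {"moves": [0, 0, 0, 0, 0.15, 0, 0, 0, 0, 0.15]}}

```text
clock: 10.25
position: [0.6549, 0.2693, 0.1703]
ee_rot: [-0.0, 0.232, 0.973, -0.0]
contact_force: [0.5, -0.5, 0.1]
width: 0.0361
```

```bash
python3 -c "
from h import *
s,im=snap('wrist','w6.png')
for l in (10,7): holes(s,im,lug=l)
goto(.655,.2686,.17,153.6)"
```

```text
hole px [254. 200.] ctr [645.5 246.6] [40.  79.8] 63.8 | outer [629.9 217.4] [121.2  95.2] 63.4
hole px [254. 200.] ctr [645.4 246.5] [37.9 77.7] 63.9 | outer [630.  217.3] [123.4  97.3] 63.4
goto [-0.0011 -0.0015  0.0007 -0.002 ] | [0.6549 0.2695 0.1704] 153.2 w 0.0362 F [ 0.3 -0.1 -0.3] t 10.3
```

Emit:
{"method": "step_arm", "body": {"moves": [-0.0035, -0.0034, 0.06, -0.003, 0.15, -0.0035, -0.0034, 0.14, -0.003, 0.15, -0.0035, -0.0034, 0.22, -0.003, 0.15, -0.0035, -0.0034, 0.25, -0.003, 0.15, -0.0035, -0.0034, 0.25, -0.003, 0.15]}}

```text
clock: 10.8
position: [0.6538, 0.2674, 0.0427]
ee_rot: [-0.002, 0.226, 0.974, -0.001]
contact_force: [0.0, 0.4, -0.2]
width: 0.0365
```

Emit:
{"method": "step_arm", "body": {"moves": [0, 0, 0, 0, 0.15, 0, 0, 0, 0, 0.15]}}

```text
clock: 11.0
position: [0.6573, 0.2687, 0.0481]
ee_rot: [0.002, 0.226, 0.974, 0.001]
contact_force: [0.3, 0.1, 0.7]
width: 0.0365
```

```bash
python3 -c "
from h import *
goto(.6557,.2672,.018,153.8)"
```

```text
goto [ 0.0016 -0.004   0.0601  0.0007] | [0.6573 0.2687 0.0481] 153.9 w 0.0365 F [0.3 0.1 0.7] t 11.0
```

Emit:
{"method": "step_arm", "body": {"moves": [0, 0, 0.02, 0, 0.15, 0, 0, 0.04, 0, 0.15, 0, 0, 0.0535, 0, 0.15, 0, 0, 0.0535, 0, 0.15, 0, 0, 0.0535, 0, 0.15]}}

```text
clock: 11.5
position: [0.6552, 0.2681, 0.0182]
ee_rot: [-0.0, 0.225, 0.974, -0.0]
contact_force: [0.1, 0.2, 0.3]
width: 0.0364
```

Emit:
{"method": "step_arm", "body": {"moves": [0, 0, 0, 0, 0.6, 0, 0, 0, 0, 1, 0, 0, 0, 0, 1, 0, 0, 0, 0, 1, 0, 0, 0, 0, 1], "force": 25}}

```text
clock: 12.0
position: [0.6557, 0.2681, 0.0192]
ee_rot: [0.0, 0.225, 0.974, 0.0]
contact_force: [0.6, 0.1, 1.7]
width: 0.0089
```

```bash
python3 -c "
from h import *
s,im=snap('wrist','w7.png'); f=im['frame'][...,0].astype(int)
print(f[160:200,235]); 
goto(.6557,.2672,.018,153.8)"
```

```text
[110 108 109 108 104 106 103 106 106 106 110 100  86  70  71  83 114 133
 138 136 140 143 142 138 135 140 137 141 140 140 139 139 138 139 140 138
 130 116 105 107]
goto [-0.0008 -0.0017  0.0022  0.0008] | [0.6557 0.2682 0.0191] 153.9 w 0.0091 F [-0.8 -0.1  2. ] t 12.05
```

View pics/w7.png

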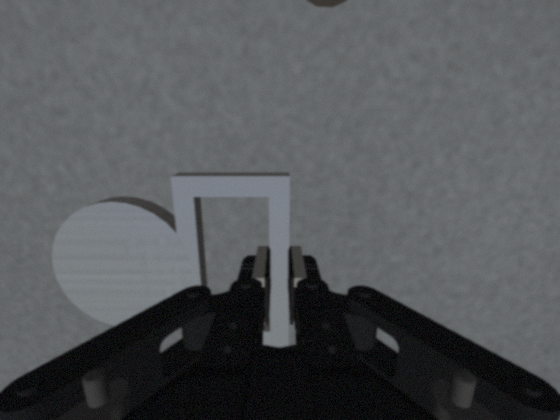

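The rear bar is gripped, with the far frame edge at about row 176. I compute the hand offset and the moves to the staging point.

```bash
python3 -c "
from h import *
s,im=load('w7.png'); P=ray(s,im,[(172.5,176),(291,176)],.012); t=np.radians(153.9)
u=np.array([np.cos(t),np.sin(t)]); v=np.array([-u[1],u[0]])
q=(P-s['position'][:2]); print(q@u,q@v)
off=(q@u).mean()-.0483; print('off',off)
u=np.array([np.cos(np.radians(165)),np.sin(np.radians(165))]); v=np.array([-u[1],u[0]])
N=np.array([.5797,.0185])-.081*v-off*u; S=N-.07*v; print(N,S)
goto(*S,.018,165)"
```

```text
[0.04830895 0.04833384] [ 0.05040188 -0.00540995]
off 2.1394212026092096e-05
[0.60068501 0.09673445] [0.61880234 0.16434926]
goto [-0.0249 -0.2189  0.0022 -0.0614] | [0.6557 0.2682 0.0191] 153.9 w 0.0091 F [-0.8 -0.1  2. ] t 12.05
```

Emit:
{"method": "step_arm", "body": {"moves": [-0.005, -0.03, 0, -0.012, 1, -0.01, -0.08, 0, -0.024, 1, -0.015, -0.13, 0, -0.036, 1, -0.02, -0.18, 0, -0.05, 1, -0.025, -0.219, 0, -0.0615, 1]}}

```text
clock: 12.55
position: [0.6186, 0.1641, 0.0191]
ee_rot: [0.001, 0.13, 0.992, 0.001]
contact_force: [0.5, 2.2, 1.4]
width: 0.0089
```

Emit:
{"method": "step_arm", "body": {"moves": [0, 0, 0, 0, 1, 0, 0, 0, 0, 1, 0, 0, 0, 0, 1]}}

```text
clock: 12.85
position: [0.6186, 0.164, 0.0191]
ee_rot: [-0.0, 0.13, 0.991, -0.001]
contact_force: [-2.2, -5.6, 6.0]
width: 0.0093
```

```bash
python3 -c "
from h import *
goto(.6007,.0967,.0185,165)"
```

```text
goto [-1.000e-04 -1.393e-01  1.200e-03  2.000e-04] | [0.6186 0.164  0.0191] 165.0 w 0.0093 F [-2.2 -5.6  6. ] t 12.85
```

Emit:
{"method": "step_arm", "body": {"moves": [0, -0.02, -0.001, 0, 1, 0, -0.05, -0.001, 0, 1, 0, -0.08, -0.001, 0, 1, 0, -0.11, -0.001, 0, 1, 0, -0.115, -0.001, 0, 1]}}

```text
clock: 13.35
position: [0.603, 0.1067, 0.0191]
ee_rot: [-0.0, 0.131, 0.991, -0.0]
contact_force: [0.3, 1.1, -0.4]
width: 0.009
```

Emit:
{"method": "step_arm", "body": {"moves": [0, 0, 0, 0, 1, 0, 0, 0, 0, 1]}}

```text
clock: 13.55
position: [0.6032, 0.1077, 0.0191]
ee_rot: [-0.0, 0.13, 0.991, -0.001]
contact_force: [-1.9, -3.2, 2.4]
width: 0.009
```

```bash
python3 -c "
from h import *
goto(.6007,.0967,.0185,165)"
```

```text
goto [-0.0008 -0.0225  0.0012  0.0001] | [0.6032 0.1077 0.0191] 165.0 w 0.009 F [-1.9 -3.2  2.4] t 13.55
```

Emit:
{"method": "step_arm", "body": {"moves": [-0.001, -0.006, 0, 0, 1, -0.001, -0.012, 0, 0, 1, -0.001, -0.018, 0, 0, 1, -0.001, -0.02, 0, 0, 1]}}

```text
clock: 13.95
position: [0.6016, 0.099, 0.0191]
ee_rot: [0.0, 0.13, 0.991, 0.0]
contact_force: [-0.2, 2.4, -0.0]
width: 0.009
```

Emit:
{"method": "step_arm", "body": {"moves": [0, -0.004, 0, 0, 1, 0, -0.008, 0, 0, 1, 0, -0.008, 0, 0, 1]}}

```text
clock: 14.25
position: [0.6012, 0.0956, 0.0193]
ee_rot: [0.001, 0.131, 0.991, 0.001]
contact_force: [1.3, 4.6, -1.5]
width: 0.0092
```

```bash
python3 -c "
from h import *
goto(.6007,.0967,.0185,165)"
```

```text
goto [ 0.0016  0.0019  0.0017 -0.0002] | [0.6012 0.0956 0.0193] 165.0 w 0.0092 F [ 1.3  4.6 -1.5] t 14.25
```

Emit:
{"method": "step_arm", "body": {"moves": [0, -0.003, 0, 0, 1, 0, -0.007, 0, 0, 1, 0, -0.007, 0, 0, 1]}}

```text
clock: 14.55
position: [0.6016, 0.0952, 0.0198]
ee_rot: [0.002, 0.132, 0.991, 0.003]
contact_force: [3.4, 12.7, -1.6]
width: 0.0089
```

Emit:
{"method": "step_arm", "body": {"moves": [0.006, 0, 0, 0, 1, 0.006, 0, 0, 0, 1, 0.006, 0, 0, 0, 1]}}

```text
clock: 14.85
position: [0.6007, 0.0956, 0.0203]
ee_rot: [0.004, 0.131, 0.991, 0.003]
contact_force: [5.7, 10.3, -1.2]
width: 0.0089
```

Emit:
{"method": "step_arm", "body": {"moves": [-0.012, 0, 0, 0, 1, -0.012, 0, 0, 0, 1, -0.012, 0, 0, 0, 1]}}

```text
clock: 15.15
position: [0.6025, 0.095, 0.0192]
ee_rot: [-0.0, 0.132, 0.991, 0.003]
contact_force: [0.2, 13.6, -0.9]
width: 0.0086
```

Emit:
{"method": "step_arm", "body": {"moves": [0.006, 0, 0, 0, 1, 0.006, 0, 0, 0, 1]}}

```text
clock: 15.35
position: [0.6017, 0.0952, 0.0198]
ee_rot: [0.002, 0.131, 0.991, 0.003]
contact_force: [2.5, 12.3, -0.7]
width: 0.0088
```

The force is axial again at about 13 N and it resists sideways probing. The implied nose centre is (0.581, 0.017), within 2 mm of the concave leaf's arc centre. I relax, release and lift.

Emit:
{"method": "step_arm", "body": {"moves": [0, 0.006, 0, 0, 1, 0, 0.007, 0, 0, 1, 0, 0.007, 0, 0, 0.15, 0, 0.007, 0, 0, 0.15, 0, 0.007, 0, 0, 0.15]}}

```text
clock: 15.85
position: [0.6, 0.0943, 0.0191]
ee_rot: [-0.001, 0.13, 0.991, -0.001]
contact_force: [-0.0, 0.3, -0.4]
width: 0.036
```

Emit:
{"method": "step_arm", "body": {"moves": [0, 0, -0.04, 0, 0.15, 0, 0, -0.14, 0, 0.15, 0, 0, -0.24, 0, 0.15, 0, 0, -0.34, 0, 0.15, 0, 0, -0.4, 0, 0.15]}}

```text
clock: 16.35
position: [0.6016, 0.0945, 0.2237]
ee_rot: [0.003, 0.131, 0.991, 0.0]
contact_force: [0.1, 0.2, -0.1]
width: 0.0365
```

Emit:
{"method": "step_arm", "body": {"moves": [0, 0, 0, 0, 0.15, 0, 0, 0, 0, 0.15]}}

```text
clock: 16.55
position: [0.6003, 0.0946, 0.2197]
ee_rot: [0.0, 0.131, 0.991, -0.0]
contact_force: [-0.2, -0.6, -0.9]
width: 0.0361
```

```bash
python3 -c "
from h import *
s,im=snap('wrist','w8.png')
for l in (10,7): holes(s,im,lug=l)
print(manip.get_state()['position'])
cv2.imwrite('pics/c8.png',cv2.resize(im['frame'],None,fx=1.4,fy=1.4,interpolation=cv2.INTER_CUBIC))"
```

```text
hole px [260. 189.] ctr [595.3  73.5] [39.1 79.4] 74.9 | outer [586.9  42.3] [120.2  95. ] 75.3
hole px [260. 189.] ctr [595.2  73.5] [36.8 77. ] 74.9 | outer [586.6  43.3] [123.1  98.5] 75.0
[0.59960917 0.09466299 0.21830384]
```

View pics/c8.png

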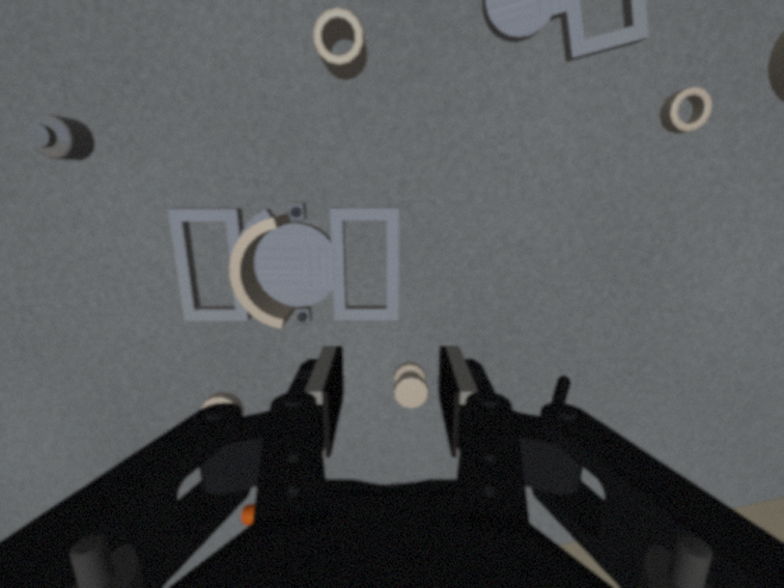

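The convex leaf sits against the shell with its window at (365,265) in the crop. The concave frame at left looks slightly skewed, maybe from perspective or a small rotation. I shift over it and measure both.

Emit:
{"method": "step_arm", "body": {"moves": [0, -0.08, 0, 0, 0.15, 0, -0.16, 0, 0, 0.15, 0, -0.2, 0, 0, 0.15, 0, -0.2, 0, 0, 0.15, 0, -0.2, 0, 0, 0.15]}}

```text
clock: 17.1
position: [0.5739, -0.0016, 0.2175]
ee_rot: [-0.002, 0.131, 0.991, 0.0]
contact_force: [1.1, -0.4, -0.5]
width: 0.0361
```

Emit:
{"method": "step_arm", "body": {"moves": [0, 0, 0, 0, 0.15, 0, 0, 0, 0, 0.15, 0, 0, 0, 0, 0.15]}}

```text
clock: 17.4
position: [0.5748, -0.0006, 0.2189]
ee_rot: [-0.0, 0.13, 0.992, 0.0]
contact_force: [-0.1, 0.2, -0.4]
width: 0.0365
```

```bash
python3 - <<'E'
from h import *
s,im=snap('wrist','w9.png')
for l in (10,7,5): holes(s,im,lug=l,v=90)
cv2.imwrite('pics/c9.png',cv2.resize(im['frame'][100:300,120:480],None,fx=2.2,fy=2.2,interpolation=cv2.INTER_CUBIC))
# shell rim from wrist, known radii on z=.045
f=im['frame'].astype(int); m=((f[...,2]-f[...,0]>5)&(f.max(2)>120)).astype(np.uint8)
for k in cv2.findContours(m,cv2.RETR_EXTERNAL,cv2.CHAIN_APPROX_NONE)[0]:
    if cv2.contourArea(k)<150: continue
    P=ray(s,im,k.reshape(-1,2),.045); c,r,e=circ(P); print(np.round(k.reshape(-1,2).mean(0)),np.round(P.mean(0)*1e3,1),'circ',np.round(c*1e3,1),round(r*1e3,1))
print(s['position'],cam(s,im)[0])
E
```

```text
hole px [232. 190.] ctr [562. -54.] [39.4 79.7] 75.7 | outer [564.1 -41.3] [82.2 94.7] 75.1
hole px [345. 190.] ctr [596.2  73.6] [38.7 79.3] 75.8 | outer [586.8  43.5] [121.6  97.2] 75.1
hole px [232. 190.] ctr [562.  -53.9] [37.4 76.9] 75.1 | outer [564.7 -42. ] [83.1 98.5] 74.9
hole px [344. 191.] ctr [596.1  74.2] [36.6 77. ] 75.1 | outer [589.   48.5] [132.4 103.8] 73.4
hole px [232. 189.] ctr [561.9 -54.3] [35.7 76.9] 75.4 | outer [563.3 -46.3] [ 93.3 105.7] 72.8
[375. 281.] [701.5  81.4] circ [701.6  81.3] 13.8
[271. 196.] [572.7  -8.3] circ [579.4  15.3] 39.0
[348.  25.] [435.7 102.7] circ [435.7 102.6] 16.1
[ 0.57482076 -0.00064242  0.21894781] [0.5070161  0.01719317 0.34795534]
```

View pics/c9.png

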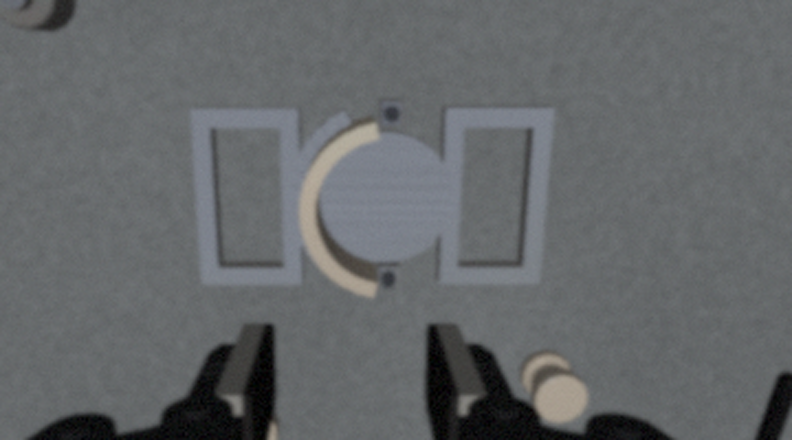

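Both frames lie at 75° in a symmetric view. The window-centre separation is 132.4 mm, against 132 mm when fully nested. The arc centre is at (581.2, 17.5) and the nose centre at (581.2, 17.9), so they agree to 0.4 mm. The arm is clear, so I hand the job in.

```bash
python3 -c "
from h import *
s=manip.get_state(); print(s['clock'],s['contact_force'],abs(s['qd']).max()); print(job.sign_off())"
```

```text
17.45 [-0.13671058  0.63413647 -0.12557378] 0.0029982798589230173
the job is handed in; nothing more can be done
None
```

Both fitting leaves are nested against the middle shell, and I handed the job in at 17.5 s with the arm still and clear of everything. The middle shell measured as the large size, so I used concave_large on the outside and convex_large on the inside. I pinched each leaf by its rear frame bar and slid it flat along the shell's axis until it made contact. Then I pressed it in lightly (about 13–15 N), probed it sideways for rock and released it.

**Last checks that agreed:**
- **Fit:** the window centres were 132.4 mm apart, against 132 mm when both are fully nested. Both leaves lay at 75°, and the implied arc and nose centres agreed to 0.4 mm, at about (0.581, 0.018) m.
- **Rock:** sideways commands of ±3 mm moved the hand only about 1 mm with the leaf in contact.
- **Bystanders and other leaves:** I moved nothing else on purpose, and the pictures showed no sign of anything shifted. I did not measure their positions again at the end.

**Checks that disagreed:**
- **Shell axis:** the top and scene cameras differed by about 8 mm in x (0.584 and 0.576 m). I used 0.580 m, and the contact position with the concave leaf confirmed it.
- **Under load:** the two leaves' contact readings differed by about 2 mm, which I put down to the arm flexing. The final picture with the arm away did not show it.

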